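# Roll a capped copper pipe into a V-rest, slide it to the stop and swing the keeper over it

## Robot

A 6-joint arm with a two-finger parallel gripper is mounted at the origin on the work surface; the furniture and walls round the work are solid. World frame = base frame: x ahead of the robot, y to its left, z up, the work surface at z = 0. Lengths are in mm, angles in rad, forces in N, time in s.
With the tool pointing down it reaches from about 350 to 875 mm from the base axis. Payload 4.2 kg.
Tool frame: the origin (TCP) lies midway between the tips of the shut fingers; the grasp point (between the pads) lies 19 mm behind it (arm.tcp_to_grasp is the distance from the TCP to the grasp point, in mm); z points along the fingers, y is the line along which they close (so a half turn about z gives the same grasp; the last joint's range is limited). The gripper opens to 85 mm and grips with 20 to 120 N. Pads are 22 mm wide; open, the fingers measure 114 mm over their backs; the gripper's body (76 mm by 85 mm) begins 54 mm behind the grasp point. The pads swing forward as they close: fully open they stand 13 mm farther back than shut.
Start: joints at [-1.023, 0.385, 0.008, 0, -1.194, -0.259], TCP at [178.017, -599.09, 231.312] pointing down, gripper open.
Joint ranges: [-3.14, 3.14], [-1.21, 2.06], [-1.07, 1.41], [-3.16, 2.05], [-2.99, -0.16], [-3.1, 3.1]. Speed limits (rad/s): [2.79, 2.79, 3.14, 3.14, 3.14, 3.14].

## Interface

Orientations are given as a unit quaternion [x, y, z, w].
In Python, from bench import arm gives the robot as it stands.
- The arm moves only by the tool arm_command, never from a script. Its argument "rows" is a list of rows, each a list of 2 entries, a list of its own where there are three numbers: the shift along the tool's x, y, z as a fraction of full scale, then the turn, a rotation vector about the tool's x, y, z as a fraction of full scale. In form: [[[x, y, z], [wx, wy, wz]], ...]. A call has 1 to 5 rows; each row is the pose to reach, as a shift and turn from the pose commanded when the call began, along the tool's axes at that moment, turning the shorter way round; what a row does not reach only later rows make up. Full scale, the value 1, is 0.25 m for a shift and 180 degrees for a turn. A row lasts 1/10 s, in which the tool goes at most 50 mm and 8.59 degrees, less where a joint would pass 70% of its speed; a pose out of reach is approached as far as the arm can. A call with a number of a shift or a turn outside -1 to 1 is refused whole. A call with a gripper value outside its range is refused whole. "grip" is the opening, from 0 (shut) to 1 (fully open), set as the call begins (left out, the last holds). The fingers move at their own pace and stop on an object; the grip force is fixed at half the most. Time passes only in rows, so rows that repeat a pose let the fingers close. It gives the time, the measured TCP pose, the force, the opening and the grip force at its end, in the units of the state.
- arm.read_state(): the state, without advancing time (a new reading comes with each control period).
- arm.get_image(name): name is "scene" or "top"; returns (picture, depth): 480x640x3 uint8, blue, green, red; 480x640 float32, mm along the optical axis (not along the pixel's ray), 0 where there is no reading.
- arm.camera_info(name): a dict with "fx", "fy", "cx", "cy" (pixels), "extrinsics" (4x4, takes a point from camera to world coordinates). Camera axes: x right, y down, z forward; pixel columns grow to the right and rows downward; lengths in mm; the calibration is good to about 2 mm. A picture is of the moment at which its call begins. camera_info takes no time and is no camera call.
- arm.job_done(): hands the job in; it is judged then, once.
Trained networks look in the newest picture that a camera, given by its name, has taken for a name from the list of things; names that differ only in an ending like _2 or _b are one class to them, and where a whole thing is asked for, a point or a joint stands for the part that bears it (a point fixed in the world has none). Each returns a list of dicts, best first, with "score" (0 to 1); they miss things now and then, are a little off and sometimes report something else, mostly with a low value. They report only what shows in the picture. A call takes as long as a camera call.
- arm.spot_in(camera, query): "position" ([column, row] in pixels, amid what is visible of it).
The state is a dict: "clock": time; "joints": joint angles; "joint_vel": joint speeds; "joint_efforts": joint torques, N m; "position": TCP position; "ee_rot": TCP orientation; "contact_force": force on the tool from outside, world axes, zero at the start; "wrist_torque": the same for the moment, N m; "gripper_width": finger opening in mm; "grasp_force": force on a finger pad.
Only numpy, scipy, OpenCV 4.12 (cv2) and the standard library are available. Lean on these libraries where they do the work, as an engineer would, in place of code of your own. Each camera call takes 0.05 s, during which the arm holds its last target. There are 200 camera calls.

## Task

Set the copper pipe up for soldering with pushes of the fingers alone: roll it by its side along the bench, up the ramp of the steel V-rest and down into the V, see that it is fully home against the dark end plate by pushing on its free end so that it slides along the V, and swing the keeper arm all the way across over it by pushing the black pin. Never grip or lift the pipe: at the end it lies at rest in the V under the keeper. Leave the screwdriver, the solder spool and the marker where they are.

Things in the scene. Friction and masses are not known exactly. Their poses are not given: they have to be found in the camera images.
- pipe: Loose copper pipe closed by flat caps, 35 mm diameter, 160 mm long, 0.2 to 0.42 kg, slippery, rolls freely. Origin at its very centre; its own y axis runs along it (both ends alike); x and z turn as it rolls. It starts on the bench before the ramp, up to 0.2 rad out of parallel with the V and 12 to 37 mm short of home along the V. It rolls when pushed at or below mid-height (17 mm); pushed high it jams.
- vrest: Fixed steel V-rest, 128 x 140 mm, 40 mm high. Origin on the bench under the V's lowest line, mid-length. Its x: the way the pipe rolls in; y: along the V, towards the end plate (inner face y = 70 mm); z up. Ramp from x = -78 mm (bench) to a lip 12.5 mm high at x = -19; V falls at 30 degrees to x = 0, then the back rises at 60 degrees to the flat top, z = 40, x = 22 to 50. Block ends y = -70 and 70.
- vrest_seat (a point): Where the centre of the pipe lies when it is seated in the V and against the end plate: in the V-rest's axes x = -6.4, y = -10, z = 26.4 mm; the pipe then sticks out 20 mm past the block's end at y = -70, so its free end is at y = -90. Axes as the V-rest.
- keeper_pivot (a point): Point on the keeper's upright hinge axis, 50 mm above the bench, over the flat top of the V-rest at x = 36, y = -15 mm in its axes.
- keeper_pin (a point): Middle of the black upright pin at the keeper's tip, 10 mm diameter, 24 mm tall, from 54 to 78 mm above the bench (66 here). It stands 50 mm from the hinge axis and swings level round it. Pushed with under 2 N.
- keeper (a joint): Keeper arm, a flat steel bar 14 mm wide, 46 to 54 mm above the bench (the seated pipe's top is at 44). Angle in rad: 0 = parked along the flat top, pointing along +y of the V-rest; it turns counter-clockwise seen from above; 1.57 = square across the pipe, pointing along -x (stop at 1.6). Starts at 0 to 0.25; stiff hinge, stays where it is left.
- driver_cross: Bystander: grey-handled screwdriver lying on the bench to the left of the work, 161 x 22 x 24 mm. Origin under its middle.
- solder_spool: Bystander: blue-flanged spool of solder standing at the right behind the work, 74 x 62 x 76 mm. Origin under its middle.
- marker_black: Bystander: marker pen lying on the bench to the right, 126 x 11 x 13 mm. Origin under its middle.

How it is judged (in metres and radians):
On the way, in this order (a step that is already met when the one before it is completed fails the run):
1. the pipe has rolled (not slid) at least a quarter turn on its way to the V (angle between pipe's own z axis and vertical above 1.3 rad and x of pipe in the frame of vrest below -0.015 m).
2. the pipe lies in the V (x of pipe in the frame of vrest_seat between -0.004 and 0.004 m and z of pipe in the frame of vrest_seat below 0.002 m and angle between the y axis of pipe and the y axis of vrest, either way round below 0.06 rad), for 0.2 s.
At the end, for the whole second after the job is handed in: The pipe lies at rest in the V (within 3 mm across and 2 mm in height of fully seated, parallel to it within 0.04 rad), its end within 3 mm of the end plate, and the keeper stands across over it (angle above 1.3 rad) (x of pipe in the frame of vrest_seat between -0.003 and 0.003 m and z of pipe in the frame of vrest_seat between -0.003 and 0.002 m and y of pipe in the frame of vrest_seat between -0.003 and 0.002 m and angle between the y axis of pipe and the y axis of vrest, either way round below 0.04 rad and value of joint keeper above 1.3 rad and linear speed of pipe below 0.01 m/s and velocity of joint keeper below 0.05 rad/s); the robot touches nothing.
It fails at once if the pipe is lifted (its centre over 50 mm above the bench; rolling over the lip takes it to 30 mm) (height (world z) of pipe above 0.05 m).
It fails at once if the pipe is tipped by more than about 25 degrees (angle between pipe's own y axis and vertical below 1.13 rad).
It fails at once if the thin-walled pipe is gripped or forced: the fingers press on it with over 30 N (contact force between the fingers and pipe above 30 N).
It fails at once if the screwdriver, the solder spool or the marker is moved over 20 mm (distance of any of driver_cross, solder_spool, marker_black from where it was at the start of the episode above 0.02 m).
It also fails if it takes over 61 s, if anything falls off the work surface, if the arm or the gripper's body presses on something with over 40 N, if the wrist force passes 120 N, or if a joint passes its speed limit or range.

## Working session

There is one attempt and no reset: what is moved stays moved. The work goes in short steps, Python scripts to look and compute and a tool call to move; the robot and the scene stay as the last step left them, time stands still between calls to the robot, and variables do not carry over. Pictures are saved under pics/ and viewed, at most 12 in all, crops included, and the job is handed in when it is done.

Besides the shell and the picture viewer there is one more tool, called as name(argument=value, ...), one argument or row to a line, values as JSON. arm_command: Moves the arm, as the interface text tells. Shift numbers are shares of 0.25 m and turn numbers shares of 180 degrees, none past 1 either way. Its arguments: {"type":"object","properties":{"rows":{"type":"array","items":{"type":"array"}},"grip":{"type":"number"}},"required":["rows"]}

```bash
ls; mkdir -p pics; cat > h.py <<'E'
import numpy as np, cv2
from bench import arm
from scipy.spatial.transform import Rotation as R
def cloud(name):
    im,d=arm.get_image(name); c=arm.camera_info(name); E=np.array(c["extrinsics"])
    v,u=np.mgrid[0:480,0:640]
    P=np.stack([(u-c["cx"])/c["fx"]*d,(v-c["cy"])/c["fy"]*d,d],-1)@E[:3,:3].T+E[:3,3]
    P[d==0]=np.nan
    return im,P
E
python3 - <<'E'
from h import *
for n in("top","scene"):
    im,P=cloud(n); cv2.imwrite(f"pics/{n}0.png",im)
    for q in("pipe","vrest","keeper","keeper_pin","driver_cross","solder_spool","marker_black"):
        r=arm.spot_in(n,q)[:2]
        for x in r:
            c,w=map(int,x["position"]); print(n,q,round(x["score"],2),c,w,P[w,c].round())
s=arm.read_state();print(s["clock"],s["position"],s["ee_rot"],s["gripper_width"])
E
```

```text
pics
top pipe 0.98 284 267 [485. -86.  31.]
top vrest 0.91 269 208 [606. -52.   8.]
top keeper 0.6 263 179 [652. -43.  52.]
top keeper_pin 0.6 263 181 [648. -44.  54.]
top driver_cross 0.8 201 265 [488.  75.  22.]
top solder_spool 0.72 417 158 [ 698. -342.   53.]
top marker_black 0.6 399 326 [ 375. -308.    8.]
scene pipe 0.77 314 285 [472. -78.  33.]
scene vrest 0.79 256 254 [621. -45.   5.]
scene keeper 0.73 242 229 [656. -40.  53.]
scene keeper_pin 0.8 242 231 [650. -36.  54.]
scene driver_cross 0.62 243 334 [470.  77.  24.]
scene solder_spool 0.9 344 167 [ 683. -332.   52.]
scene marker_black 0.54 437 268 [ 369. -309.    9.]
0.8 [ 177.99775123 -599.08850697  231.34265237] [-1.43895073e-01  9.89592950e-01 -1.97558442e-05  1.64278654e-05] 85.5581269315983
```

View pics/top0.png

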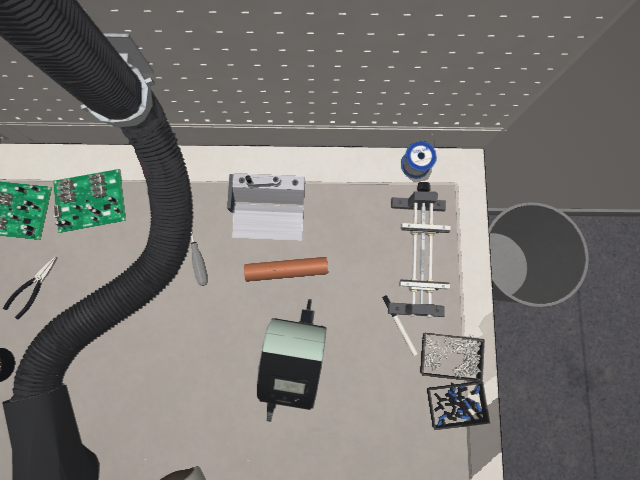

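View pics/scene0.png

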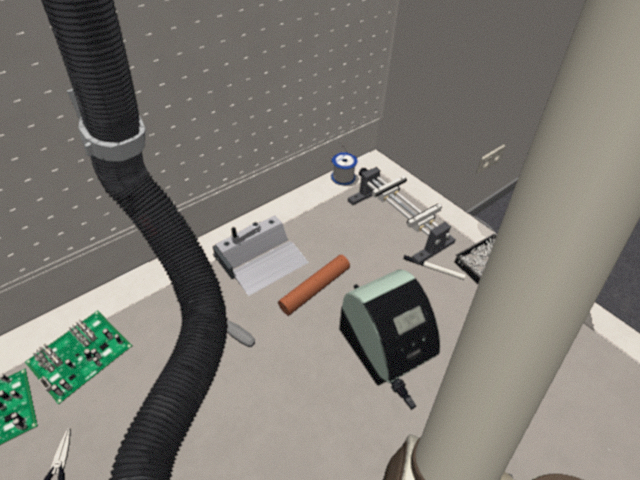

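The top view shows the V-rest at columns 230–305, rows 175–240, with the end plate at its left (world +y). The pipe is at (286,269), with the soldering station 40 px below it. The keeper and its pin are at about (250–280,181), and the hose is on the left. The scene view agrees. Next I'll fit the geometry.

```bash
python3 - <<'E'
from h import *
C=[];I=[]
for n in("top","scene"):
    im,P=cloud(n); hsv=cv2.cvtColor(im,cv2.COLOR_BGR2HSV)
    C.append(P.reshape(-1,3)); I.append(hsv.reshape(-1,3))
    p,h=C[-1],I[-1]
    m=(h[:,0]<16)&(h[:,1]>100)&(p[:,2]>12)&(p[:,2]<45)&(abs(p[:,0]-485)<70)&(abs(p[:,1]+80)<130)
    q=p[m]; hi=q[q[:,2]>np.percentile(q[:,2],60)]; c=q[:,:2].mean(0)
    w,V=np.linalg.eigh(np.cov(q[:,:2].T)); a=V[:,1]*np.sign(V[1,1]); t=(q[:,:2]-c)@a; s=(q[:,:2]-c)@[a[1],-a[0]]
    print(n,"pipe",c.round(1),"ztop",np.percentile(q[:,2],98).round(1),"axis ang from y",np.arctan2(-a[0],a[1]).round(3),"t",np.percentile(t,[0.5,99.5]).round(1),"s",np.percentile(s,[1,99]).round(1),"mid",(c+a*np.mean(np.percentile(t,[.5,99.5]))).round(1))
    # flat top
    b=(p[:,0]>560)&(p[:,0]<720)&(p[:,1]>-140)&(p[:,1]<40)
    q=p[b&(p[:,2]>36)&(p[:,2]<43)]
    rect=cv2.minAreaRect(q[:,:2].astype(np.float32)); print(n,"flat",len(q),rect, np.median(q[:,2]))
    q=p[b&(p[:,2]>3)&(p[:,2]<43)]
    print(n,"block",len(q),cv2.minAreaRect(q[:,:2].astype(np.float32)),q.min(0).round(1),q.max(0).round(1))
    q=p[b&(p[:,2]>44)&(p[:,2]<57)];print("keeper",len(q),cv2.minAreaRect(q[:,:2].astype(np.float32)) if len(q)>3 else 0)
    q=p[b&(p[:,2]>60)&(p[:,2]<85)];print("pin",len(q),q.mean(0) if len(q) else 0,q.min(0) if len(q) else 0,q.max(0) if len(q) else 0)
    # tall things around work
    for lo,hi in((44,90),(90,150),(150,250),(250,600)):
        q=p[(p[:,0]>250)&(p[:,0]<780)&(p[:,1]>-330)&(p[:,1]<250)&(p[:,2]>lo)&(p[:,2]<hi)]
        H,xe,ye=np.histogram2d(q[:,0],q[:,1],[range(250,800,50),range(-350,300,50)]); print(lo,hi);print((H>3).astype(int)) if n=="top" else 0
im=cv2.imread("pics/top0.png"); cv2.imwrite("pics/c1.png",cv2.resize(im[160:340,190:350],None,fx=4,fy=3.3,interpolation=cv2.INTER_CUBIC))
E
```

```text
top pipe [481.5 -88.7] ztop 36.6 axis ang from y 0.098 t [-78.8  78.3] s [-15.3  17.1] mid [481.5 -89. ]
top flat 917 ((630.8524780273438, -47.642799377441406), (147.96578979492188, 71.25082397460938), 88.37806701660156) 39.256899860831936
top block 3997 ((638.7823486328125, -50.16001892089844), (179.7443389892578, 157.6640625), 89.86454772949219) [ 560.1 -140.     3. ] [717.7  39.8  43. ]
keeper 245 ((649.6098022460938, -62.87794876098633), (17.7747745513916, 103.25172424316406), 0.46182167530059814)
pin 36 [645.85636407 -18.41910641  73.33938139] [642.22672273 -22.30322524  60.59731169] [651.82295191 -13.35848941  79.86398115]
44 90
[[0 0 0 0 0 1 1 0 0 0 0 0]
 [0 0 0 0 0 0 0 0 0 0 0 1]
 [1 0 0 1 1 1 0 0 0 0 1 1]
 [1 0 0 0 1 0 0 0 0 1 1 0]
 [1 1 0 0 0 0 0 0 1 1 0 0]
 [1 0 0 0 0 0 0 0 1 0 0 0]
 [1 0 0 0 0 0 0 0 0 0 0 0]
 [1 0 0 0 0 1 1 0 0 0 0 0]
 [1 0 0 0 0 1 1 0 0 0 0 0]
 [1 1 1 1 1 1 1 1 1 1 0 1]]
90 150
[[0 0 0 1 1 1 0 0 0 0 0 0]
 [0 0 0 1 1 1 0 0 0 0 0 1]
 [0 0 0 1 1 1 0 0 0 0 1 1]
 [0 0 0 0 0 0 0 0 0 1 1 1]
 [0 0 0 0 0 0 0 0 1 1 1 1]
 [0 0 0 0 0 0 0 0 1 1 1 0]
 [0 0 0 0 0 0 0 0
[... 622 characters left out ...]
 [1 1 1 1 1 1 1 1 1 1 0 0]]
scene pipe [475.9 -80.8] ztop 35.9 axis ang from y 0.092 t [-85.4  72.1] s [-10.9  16.4] mid [476.5 -87.5]
scene flat 733 ((631.5499267578125, -47.068687438964844), (148.98179626464844, 70.55661010742188), 88.7006607055664) 39.233174152805645
scene block 3640 ((636.6090087890625, -49.53606414794922), (153.27212524414062, 178.951904296875), 0.06431831419467926) [ 560. -139.    3.] [713.3  39.9  43. ]
keeper 221 ((648.3817138671875, -42.730712890625), (18.571504592895508, 65.29764556884766), 7.383169174194336)
pin 45 [645.51487119 -15.92034757  71.06344517] [641.745564   -21.60290157  60.9068386 ] [651.73610089 -12.0772745   79.46436921]
44 90
90 150
150 250
250 600
```

View pics/c1.png

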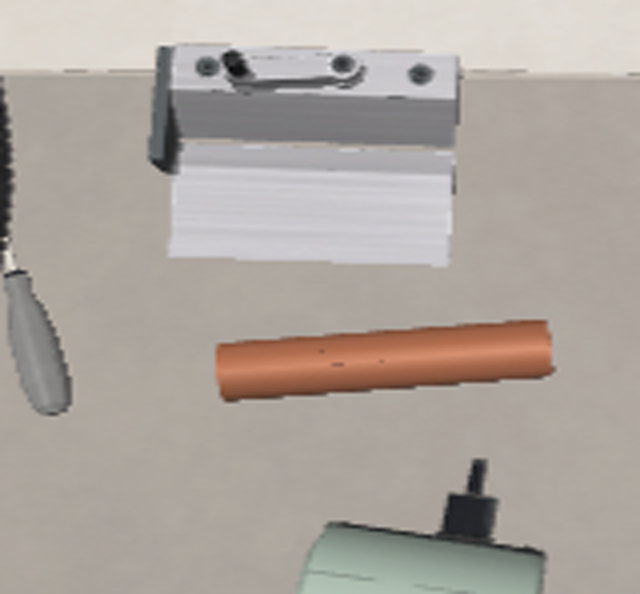

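```bash
python3 - <<'E'
from h import *
for n in("top","scene"):
    im,P=cloud(n); p=P.reshape(-1,3); p=p[np.isfinite(p[:,0])]
    b=(p[:,1]>-105)&(p[:,1]<5)
    # back face: x ~ a+b*y+c*z (60deg => c=0.577)
    q=p[b&(p[:,2]>8)&(p[:,2]<36)&(p[:,0]>585)&(p[:,0]<640)]
    q=q[(q[:,0]-600)>(q[:,2]-8)*0.577-10] 
    A=lambda q:np.c_[np.ones(len(q)),q[:,1]+50,q[:,2]]
    for _ in range(8):
        k=np.linalg.lstsq(A(q),q[:,0],rcond=None)[0]; r=q[:,0]-A(q)@k; q=q[abs(r)<max(2,1.5*r.std())]
    print(n,"back",k.round(3),len(q),r.std().round(2))
    # profile along local x at y -90..-20
    for x in range(510,680,8):
        s=p[b&(abs(p[:,0]-x-0.025*(p[:,1]+50))<4)&(p[:,1]<-75)]; print((x,np.median(s[:,2]).round(1)),end=" ")
    print()
    # right block end: ramp y-min
    for x in (560,570,580):
        s=p[(abs(p[:,0]-x)<4)&(p[:,1]<-60)&(p[:,1]>-160)]; s=s[s[:,2]>(5.5 if n=="top" else 5.5)]; print("ymin",x,s[:,1].min().round(1) if len(s) else None)
    s=p[(p[:,0]>630)&(p[:,0]<665)&(p[:,2]>35)&(p[:,2]<43)&(p[:,1]<40)&(p[:,1]>-160)]; print("flat y",np.percentile(s[:,1],[0,1,99,100]).round(1))
    s=p[(p[:,0]>585)&(p[:,0]<660)&(p[:,2]>30)&(p[:,1]>5)&(p[:,1]<50)&(p[:,2]<100)]; print("plate",s.min(0).round(1),s.max(0).round(1))
    w=p[(p[:,0]>640)&(p[:,1]>-250)&(p[:,1]<30)&(p[:,2]>100)]; print("wall x min by z",[(z,w[abs(w[:,2]-z)<20][:,0].min().round()) for z in(130,200,300) if (abs(w[:,2]-z)<20).any()])
    for x in range(370,460,10):
        s=p[(abs(p[:,0]-x)<5)&(p[:,1]>-220)&(p[:,1]<-20)&(p[:,2]>12)]
        if len(s): print("st",x,s[:,2].max().round(),s[:,1].min().round(),s[:,1].max().round())
    if n=="top":
      for x in range(400,720,40):
        s=p[(abs(p[:,0]-x)<20)&(p[:,1]>0)&(p[:,1]<200)&(p[:,2]>60)]
        if len(s): j=s[:,1].argmin(); print("hose",x,s[j].round())
    s=p[(p[:,2]>59)&(p[:,2]<85)&(p[:,0]>635)&(p[:,0]<660)&(p[:,1]>-90)&(p[:,1]<10)]; print("pin",np.median(s,0).round(1))
    s=p[(p[:,2]>48)&(p[:,2]<57)&(p[:,0]>630)&(p[:,0]<670)&(p[:,1]>-90)&(p[:,1]<10)]; print("keeper",cv2.fitLine(s[:,:2].astype(np.float32),cv2.DIST_HUBER,0,.01,.01).ravel(),s.min(0).round(),s.max(0).round())
E
```

```text
top back [5.97997e+02 2.80000e-02 1.12900e+00] 263 1.89
(510, np.float64(1.6)) (518, np.float64(2.0)) (526, np.float64(1.8)) (534, np.float64(2.2)) (542, np.float64(2.0)) (550, np.float64(3.0)) (558, np.float64(4.5)) (566, np.float64(6.4)) (574, np.float64(8.4)) (582, np.float64(9.2)) (590, np.float64(10.5)) (598, np.float64(11.6)) (606, np.float64(7.9)) (614, np.float64(3.9)) (622, np.float64(13.1)) (630, np.float64(27.7)) (638, np.float64(39.2)) (646, np.float64(40.4)) (654, np.float64(39.9)) (662, np.float64(39.4)) (670, np.float64(nan)) (678, np.float64(-0.3)) 
ymin 560 -118.6
ymin 570 -118.5
ymin 580 -118.5
flat y [-122.2 -122.    24.7   26.3]
plate [597.2   5.   30.3] [659.8  26.7  42.3]
wall x min by z [(130, np.float64(740.0)), (200, np.float64(740.0)), (300, np.float64(740.0))]
st 370 142.0 -166.0 -65.0
st 380 129.0 -159.0 -67.0
st 390 104.0 -142.0 -67.0
st 400 47.0 -144.0 -120.0
st 410 43.0 -137.0 -123.0
st 420 43.0 -138.0 -133.0
hose 400 [420. 148. 102.]
hose 440 [460. 106.  84.]
hose 480 [499.  86.  86.]
hose 520 [538.  73. 109.]
hose 560 [577.  70. 137.]
hose 600 [600.  
[... 523 characters left out ...]
 (606, np.float64(7.8)) (614, np.float64(4.9)) (622, np.float64(11.5)) (630, np.float64(25.7)) (638, np.float64(37.8)) (646, np.float64(40.2)) (654, np.float64(40.1)) (662, np.float64(39.8)) (670, np.float64(nan)) (678, np.float64(nan)) 
ymin 560 -117.1
ymin 570 -148.7
ymin 580 -118.9
flat y [-122.1 -120.7   26.1   27.2]
plate [596.   5.  30.] [659.8  28.4  42.6]
wall x min by z [(130, np.float64(739.0)), (200, np.float64(738.0)), (300, np.float64(739.0))]
st 370 141.0 -130.0 -62.0
st 380 125.0 -70.0 -64.0
st 390 105.0 -71.0 -66.0
st 420 42.0 -138.0 -131.0
st 430 35.0 -133.0 -133.0
pin [644.5 -14.9  70.9]
keeper [ 8.8722557e-02 -9.9605638e-01  6.4633319e+02 -4.1810738e+01] [640. -75.  48.] [661. -10.  57.]
  return _methods._mean(a, axis=axis, dtype=dtype,
  ret = ret.dtype.type(ret / rcount)
```

```bash
cat >> h.py <<'E'
O=np.array([615,-50.]); YAW=-0.03
def V2w(x,y): c,s=np.cos(YAW),np.sin(YAW); return O+[c*x-s*y,s*x+c*y]
def w2V(p): c,s=np.cos(YAW),np.sin(YAW); d=np.array(p[:2])-O; return np.array([c*d[0]+s*d[1],-s*d[0]+c*d[1]])
def rows(*T):
    "T: (x,y,z,psi) world targets, tool y=(-sin psi,cos psi)"
    s=arm.read_state(); M=R.from_quat(s["ee_rot"]).as_matrix(); ps=np.arctan2(-M[0,1],M[1,1])
    p=np.array(s["position"]); print("t",round(s["clock"],2),"pos",p.round(1),"psi",round(ps,3),"F",np.array(s["contact_force"]).round(1),"w",round(s["gripper_width"],1))
    for t in T:
        sh=M.T@(np.array(t[:3])-p)/250; w=R.from_matrix(M.T@np.array([[-np.cos(t[3]),-np.sin(t[3]),0],[-np.sin(t[3]),np.cos(t[3]),0],[0,0,-1]]).T.T).as_rotvec()/np.pi
        print([[*map(float,sh.round(3))],[*map(float,w.round(3))]])
def tm(psi): return np.array([[-np.cos(psi),-np.sin(psi),0],[-np.sin(psi),np.cos(psi),0],[0,0,-1]])
E
python3 - <<'E'
from h import *
rows((275,-410,231,.2),(370,-230,231,.15),(446,-88,231,.095))
E
```

```text
t 1.0 pos [ 178.  -599.1  231.3] psi 0.289 F [-0.5  0.2  0.3] w 85.1
[[-0.587, 0.615, 0.001], [-0.0, 0.0, 0.028]]
[[-1.157, 1.197, 0.001], [-0.0, 0.0, 0.044]]
[[-1.61, 1.655, 0.001], [-0.0, 0.0, 0.062]]
```

arm_command(
  rows=[
    [[-0.16,0.16,0],[0,0,0.01]],
    [[-0.32,0.33,0],[0,0,0.02]],
    [[-0.48,0.49,0],[0,0,0.03]],
    [[-0.64,0.66,0],[0,0,0.045]],
    [[-0.8,0.82,0],[0,0,0.062]],
  ],
  grip=0.6,
)

```text
clock: 1.5
position: [294.7, -376.1, 231.5]
ee_rot: [-0.046, 0.999, -0.0, 0.0]
contact_force: [2.1, -0.7, 0.3]
gripper_width: 51.0
grasp_force: 0.0
```

```bash
python3 - <<'E'
from h import *
rows((446,-88,231,.095))
E
```

```text
t 1.5 pos [ 294.7 -376.1  231.5] psi 0.091 F [ 2.1 -0.7  0.3] w 51.0
[[-0.708, 1.092, 0.002], [-0.0, 0.0, -0.001]]
```

arm_command(
  rows=[
    [[-0.1,0.17,0],[0,0,0]],
    [[-0.24,0.36,0],[0,0,0]],
    [[-0.38,0.55,0],[0,0,0]],
    [[-0.52,0.76,0],[0,0,0]],
    [[-0.64,0.97,0],[0,0,0]],
  ],
)

```text
clock: 2.0
position: [413.5, -156.8, 231.8]
ee_rot: [-0.047, 0.999, -0.0, 0.001]
contact_force: [1.4, 0.5, 0.5]
gripper_width: 51.1
grasp_force: 0.0
```

arm_command(
  rows=[
    [[0,0,0],[0,0,0]],
    [[0,0,0],[0,0,0]],
  ],
)

```text
clock: 2.2
position: [413.1, -157.5, 231.4]
ee_rot: [-0.049, 0.999, -0.0, 0.0]
contact_force: [0.2, -0.2, -0.0]
gripper_width: 51.3
grasp_force: 0.0
```

```bash
python3 - <<'E'
from h import *
rows((446,-88,20,.095),(446,-88,-1,.095))
E
```

```text
t 2.2 pos [ 413.1 -157.5  231.4] psi 0.097 F [ 0.2 -0.2 -0. ] w 51.3
[[-0.158, 0.264, 0.846], [-0.0, 0.0, 0.001]]
[[-0.158, 0.264, 0.93], [-0.0, 0.0, 0.001]]
```

arm_command(
  rows=[
    [[-0.05,0.09,0],[0,0,0]],
    [[-0.11,0.18,0.1],[0,0,0]],
    [[-0.158,0.264,0.25],[0,0,0]],
    [[-0.158,0.264,0.4],[0,0,0]],
    [[-0.158,0.264,0.55],[0,0,0]],
  ],
)

```text
clock: 2.7
position: [445.7, -90.2, 92.9]
ee_rot: [-0.046, 0.999, 0.0, 0.001]
contact_force: [0.8, 0.1, -1.0]
gripper_width: 51.2
grasp_force: 0.0
```

```bash
python3 - <<'E'
from h import *
rows((446,-88,25,.095),(446,-88,4,.095))
im,P=cloud("top"); cv2.imwrite("pics/t2.png",cv2.resize(im[160:340,190:350],None,fx=4,fy=3.3)) 
E
```

```text
t 2.7 pos [445.7 -90.2  92.9] psi 0.092 F [ 0.8  0.1 -1. ] w 51.2
[[-0.001, 0.009, 0.272], [-0.0, 0.0, -0.001]]
[[-0.001, 0.009, 0.356], [-0.0, 0.0, -0.001]]
```

View pics/t2.png

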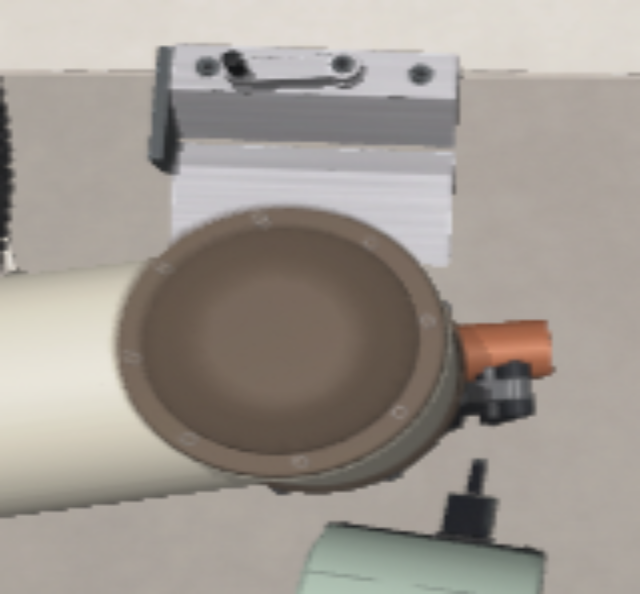

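The pipe's right end shows at (545,350) with the right knuckle beside it at (515,390), clear of the iron at (480,460). Descending now.

arm_command(
  rows=[
    [[0,0.009,0.09],[0,0,0]],
    [[0,0.009,0.18],[0,0,0]],
    [[0,0.009,0.26],[0,0,0]],
    [[0,0.009,0.33],[0,0,0]],
    [[0,0.009,0.35],[0,0,0]],
  ],
)

```text
clock: 3.25
position: [444.7, -88.4, 5.6]
ee_rot: [-0.046, 0.999, -0.0, -0.001]
contact_force: [-0.5, -0.5, -1.1]
gripper_width: 51.4
grasp_force: 0.0
```

```bash
python3 - <<'E'
from h import *
rows((460,-88,5,.08),(480,-88,5,.05),(500,-88,6,0),(520,-88,6,-.03),(535,-88,8,-.03))
E
```

```text
t 3.25 pos [444.7 -88.4   5.6] psi 0.091 F [-0.5 -0.5 -1.1] w 51.4
[[-0.061, -0.004, 0.002], [-0.0, -0.001, 0.004]]
[[-0.141, -0.011, 0.002], [-0.0, -0.001, 0.013]]
[[-0.22, -0.018, -0.002], [-0.0, -0.001, 0.029]]
[[-0.3, -0.026, -0.002], [-0.0, -0.001, 0.039]]
[[-0.36, -0.031, -0.011], [-0.0, -0.001, 0.039]]
```

arm_command(
  rows=[
    [[-0.024,-0.002,0],[0,0,0]],
    [[-0.044,-0.003,0],[0,0,0.002]],
    [[-0.064,-0.005,0],[0,0,0.006]],
    [[-0.084,-0.007,0],[0,0,0.01]],
    [[-0.104,-0.009,0],[0,0,0.014]],
  ],
)

```text
clock: 3.75
position: [472.5, -86.7, 6.8]
ee_rot: [-0.025, 1.0, 0.0, 0.001]
contact_force: [-0.5, 0.3, 0.2]
gripper_width: 51.3
grasp_force: 0.1
```

arm_command(
  rows=[
    [[-0.02,-0.001,0],[0,0,0.005]],
    [[-0.04,-0.002,0],[0,0,0.01]],
    [[-0.06,-0.003,0],[0,0,0.015]],
    [[-0.08,-0.003,0],[0,0,0.02]],
    [[-0.1,-0.003,0],[0,0,0.025]],
  ],
)

```text
clock: 4.25
position: [497.0, -86.3, 6.2]
ee_rot: [0.015, 1.0, -0.0, -0.0]
contact_force: [-1.7, -0.1, 1.4]
gripper_width: 51.2
grasp_force: 0.9
```

```bash
cat > look.py <<'E'
from h import *
def pipe(n):
    im,P=cloud(n); h=cv2.cvtColor(im,cv2.COLOR_BGR2HSV)
    m=(h[...,0]<16)&(h[...,1]>90)&(P[...,2]>8)&(P[...,2]<55)&(abs(P[...,0]-550)<110)&(abs(P[...,1]+80)<140)
    q=P[m]; 
    if len(q)<20: print(n,"few",len(q)); return im
    c=q[:,:2].mean(0); w,V=np.linalg.eigh(np.cov(q[:,:2].T)); a=V[:,1]*np.sign(V[1,1]); t=(q[:,:2]-c)@a; s=(q[:,:2]-c)@[a[1],-a[0]]
    tt=np.percentile(t,[.5,99.5]); print(n,len(q),"ends",(c+a*tt[0]).round(1),(c+a*tt[1]).round(1),"len",round(tt[1]-tt[0],1),"s",np.percentile(s,[1,99]).round(1),"psi",np.arctan2(-a[0],a[1]).round(3),"ztop",np.percentile(q[:,2],98).round(1), "V ends",w2V(c+a*tt[0]).round(1),w2V(c+a*tt[1]).round(1))
    return im
E
python3 - <<'E'
from look import *
rows((500,-88,6,0),(520,-88,8,-.03),(535,-88,10,-.03),(560,-88,15,-.03),(575,-88,17,-.03))
pipe("top"); im=pipe("scene"); cv2.imwrite("pics/s3.png",im[180:360,180:420].repeat(3,0).repeat(3,1))
E
```

```text
t 4.25 pos [497.  -86.3   6.2] psi -0.03 F [-1.7 -0.1  1.4] w 51.2
[[-0.012, -0.007, 0.001], [-0.0, -0.0, -0.009]]
[[-0.092, -0.004, -0.007], [-0.0, -0.0, 0.0]]
[[-0.152, -0.002, -0.015], [-0.0, -0.0, 0.0]]
[[-0.252, 0.001, -0.035], [-0.0, -0.0, 0.0]]
[[-0.312, 0.002, -0.043], [-0.0, -0.0, 0.0]]
top 323 ends [ 534.5 -163.8] [ 529.1 -125.1] len 39.1 s [-15.6  16.4] psi 0.139 ztop 37.3 V ends [ -77.  -116.2] [-83.6 -77.7]
scene few 0
```

View pics/s3.png

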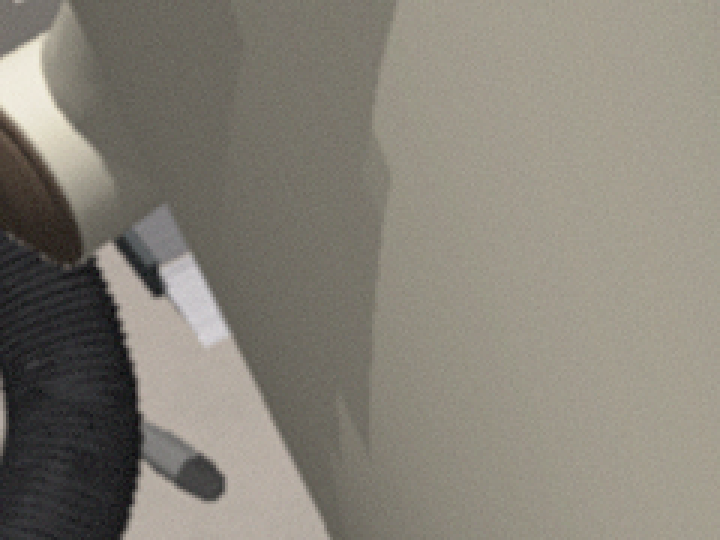

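The arm hides most of the work in the scene camera. In the top camera the pipe's right end is at V x≈-79, slightly ahead of the fingers, so the ramp toe should square it. Continuing slowly up the ramp.

arm_command(
  rows=[
    [[-0.016,0,0],[0,0,0]],
    [[-0.032,0,0],[0,0,0]],
    [[-0.048,0,0],[0,0,0]],
    [[-0.064,0,-0.002],[0,0,0]],
    [[-0.08,0,-0.004],[0,0,0]],
  ],
)

```text
clock: 4.85
position: [516.7, -87.0, 7.3]
ee_rot: [0.014, 1.0, -0.0, -0.0]
contact_force: [-1.9, -0.5, 1.4]
gripper_width: 51.3
grasp_force: 1.1
```

arm_command(
  rows=[
    [[-0.016,0,-0.003],[0,0,0]],
    [[-0.032,0,-0.006],[0,0,0]],
    [[-0.048,0,-0.01],[0,0,0]],
    [[-0.064,0,-0.013],[0,0,0]],
    [[-0.08,0,-0.017],[0,0,0]],
  ],
)

```text
clock: 5.35
position: [537.0, -87.4, 11.7]
ee_rot: [0.014, 1.0, 0.0, 0.0]
contact_force: [-3.0, -0.6, 1.1]
gripper_width: 50.9
grasp_force: 1.2
```

```bash
python3 - <<'E'
from look import *
rows((560,-88,14,-.03),(574,-88,15,-.03))
pipe("top")
E
```

```text
t 5.35 pos [537.  -87.4  11.7] psi -0.029 F [-3.  -0.6  1.1] w 50.9
[[-0.092, 0.0, -0.009], [0.0, 0.0, 0.0]]
[[-0.148, 0.002, -0.013], [0.0, 0.0, 0.0]]
top 212 ends [ 558.6 -166.4] [ 571.7 -125.4] len 43.0 s [-14.5  14.5] psi -0.309 ztop 44.1 V ends [ -52.9 -118.1] [-41.1 -76.7]
```

arm_command(
  rows=[
    [[-0.016,0,-0.002],[0,0,0]],
    [[-0.032,0,-0.003],[0,0,0]],
    [[-0.048,0,-0.005],[0,0,0]],
    [[-0.064,0,-0.008],[0,0,0]],
    [[-0.08,0,-0.01],[0,0,0]],
  ],
)

```text
clock: 5.9
position: [557.1, -88.0, 14.2]
ee_rot: [0.014, 1.0, -0.0, 0.0]
contact_force: [-2.5, 1.1, 0.7]
gripper_width: 51.2
grasp_force: 1.2
```

arm_command(
  rows=[
    [[-0.014,0,-0.002],[0,0,0]],
    [[-0.028,0,-0.003],[0,0,0]],
    [[-0.042,0,-0.005],[0,0,0]],
    [[-0.056,0,-0.006],[0,0,0]],
    [[-0.066,0,-0.006],[0,0,0]],
  ],
)

```text
clock: 6.4
position: [574.6, -88.4, 15.9]
ee_rot: [0.014, 1.0, 0.0, 0.001]
contact_force: [-0.2, 0.1, -0.1]
gripper_width: 51.4
grasp_force: 0.0
```

```bash
python3 - <<'E'
from look import *
rows((574,-88,16,-.03))
pipe("top")
E
```

```text
t 6.4 pos [574.6 -88.4  15.9] psi -0.028 F [-0.2  0.1 -0.1] w 51.4
[[0.002, 0.001, -0.001], [0.0, 0.001, 0.001]]
top 235 ends [ 602.3 -167.4] [ 614.5 -124.9] len 44.2 s [-14.1  15. ] psi -0.278 ztop 45.2 V ends [  -9.1 -117.7] [  1.7 -74.8]
```

The pipe dropped into the V and the contact force is zero. Backing out, rising, and moving to the free end.

arm_command(
  rows=[
    [[0.05,0,0],[0,0,0]],
    [[0.12,0,-0.02],[0,0,0]],
    [[0.16,-0.05,-0.15],[0,0,0]],
    [[0.16,-0.2,-0.3],[0,0,0]],
    [[0.1,-0.38,-0.32],[0,0,0]],
  ],
  grip=0,
)

```text
clock: 6.95
position: [547.3, -182.6, 100.4]
ee_rot: [0.012, 1.0, -0.0, 0.004]
contact_force: [2.2, -0.3, 0.7]
gripper_width: -0.2
grasp_force: 0.0
```

```bash
python3 - <<'E'
from look import *
rows((604,-200,95,-.03),(604,-200,18,-.03))
im=pipe("top");pipe("scene")
cv2.imwrite("pics/t4.png",cv2.resize(im[160:340,190:350],None,fx=4,fy=3.3))
E
```

```text
t 6.95 pos [ 547.3 -182.6  100.4] psi -0.024 F [ 2.2 -0.3  0.7] w -0.2
[[-0.228, -0.064, 0.024], [-0.0, 0.003, 0.002]]
[[-0.226, -0.064, 0.332], [-0.0, 0.003, 0.002]]
top few 0
scene 1258 ends [ 596.9 -163.6] [603.3  -5.5] len 158.3 s [-9.6 16.4] psi -0.041 ztop 44.7 V ends [ -14.7 -114.1] [-13.   44.1]
```

View pics/t4.png

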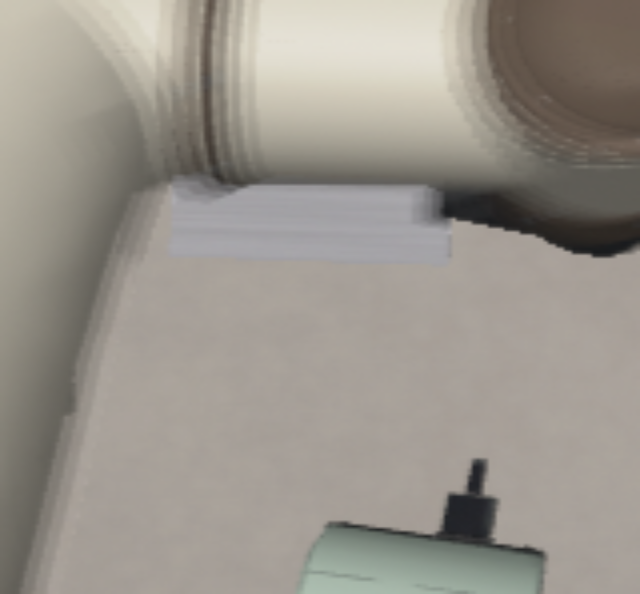

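The arm hides the V in the top view. The scene cloud shows the pipe lying in the V (top 44.7 mm, parallel) and about 25 mm short of home.

arm_command(
  rows=[
    [[-0.12,-0.064,0.02],[0,0,0]],
    [[-0.228,-0.064,0.06],[0,0,0.002]],
    [[-0.227,-0.064,0.18],[0,0.002,0.002]],
    [[-0.227,-0.064,0.28],[0,0.003,0.002]],
    [[-0.227,-0.064,0.332],[0,0.003,0.002]],
  ],
)

```text
clock: 7.55
position: [600.3, -199.7, 9.5]
ee_rot: [0.018, 1.0, 0.0, -0.007]
contact_force: [0.6, -0.0, -0.6]
gripper_width: 0.1
grasp_force: 0.0
```

```bash
python3 - <<'E'
from look import *
rows((604,-185,18,-.03),(605.5,-154,18,-.03))
pipe("top");pipe("scene")
E
```

```text
t 7.55 pos [ 600.3 -199.7    9.5] psi -0.035 F [ 0.6 -0.  -0.6] w 0.1
[[-0.012, 0.059, -0.034], [0.0, -0.004, -0.002]]
[[-0.014, 0.184, -0.034], [0.0, -0.004, -0.002]]
top 1122 ends [ 599.1 -162.4] [608.7 -22.5] len 140.2 s [-14.4  19.4] psi -0.068 ztop 45.6 V ends [ -12.5 -112.8] [-7.2 27.3]
scene 524 ends [599.3 -65.2] [603.8  -5.1] len 60.2 s [-9.4 14.9] psi -0.075 ztop 44.8 V ends [-15.3 -15.6] [-12.5  44.5]
```

arm_command(
  rows=[
    [[-0.012,0.02,-0.034],[0,-0.004,-0.002]],
    [[-0.012,0.04,-0.034],[0,-0.004,-0.002]],
    [[-0.012,0.06,-0.034],[0,-0.004,-0.002]],
    [[-0.012,0.07,-0.034],[0,-0.004,-0.002]],
    [[-0.012,0.08,-0.034],[0,-0.004,-0.002]],
  ],
)

```text
clock: 8.15
position: [605.8, -180.1, 21.7]
ee_rot: [0.014, 1.0, -0.0, 0.002]
contact_force: [-0.9, -2.4, 1.6]
gripper_width: 0.1
grasp_force: 1.6
```

arm_command(
  rows=[
    [[0,0.01,0],[0,0,0]],
    [[0,0.02,0],[0,0,0]],
    [[0,0.03,0],[0,0,0]],
    [[0,0.04,0],[0,0,0]],
    [[0,0.05,0],[0,0,0]],
  ],
)

```text
clock: 8.65
position: [606.1, -168.0, 21.2]
ee_rot: [0.014, 1.0, -0.0, 0.002]
contact_force: [-0.2, -3.6, 1.7]
gripper_width: 0.1
grasp_force: 1.8
```

```bash
python3 - <<'E'
from look import *
rows((605.5,-154,18,-.03))
pipe("top")
E
```

```text
t 8.65 pos [ 606.1 -168.    21.2] psi -0.029 F [-0.2 -3.6  1.7] w 0.1
[[0.004, 0.056, 0.013], [-0.0, 0.001, 0.0]]
top 1191 ends [ 596.6 -150.8] [610.6   4. ] len 155.4 s [-15.2  19.6] psi -0.09 ztop 45.5 V ends [ -15.4 -101.3] [-6.  53.9]
```

arm_command(
  rows=[
    [[0,0.008,0],[0,0,0]],
    [[0,0.016,0],[0,0,0]],
    [[0,0.024,0],[0,0,0]],
    [[0,0.032,0],[0,0,0]],
    [[0,0.04,0],[0,0,0]],
  ],
)

```text
clock: 9.2
position: [606.1, -157.8, 21.0]
ee_rot: [0.014, 1.0, -0.0, 0.002]
contact_force: [1.1, -3.9, 3.0]
gripper_width: -0.0
grasp_force: 1.7
```

arm_command(
  rows=[
    [[0,0.004,0],[0,0,0]],
    [[0,0.008,0],[0,0,0]],
  ],
)

```text
clock: 9.4
position: [606.2, -155.8, 21.0]
ee_rot: [0.014, 1.0, -0.0, 0.001]
contact_force: [-0.1, -3.8, 1.8]
gripper_width: 0.3
grasp_force: 1.7
```

arm_command(
  rows=[
    [[0,0.004,0],[0,0,0]],
    [[0,0.008,0],[0,0,0]],
  ],
)

```text
clock: 9.6
position: [606.2, -154.4, 21.0]
ee_rot: [0.014, 1.0, -0.0, 0.001]
contact_force: [0.6, -8.7, -0.3]
gripper_width: 0.1
grasp_force: 4.3
```

arm_command(
  rows=[
    [[0,0.003,0],[0,0,0]],
    [[0,0.003,0],[0,0,0]],
  ],
)

```text
clock: 9.8
position: [606.2, -154.4, 21.0]
ee_rot: [0.014, 1.0, -0.001, 0.001]
contact_force: [0.9, -9.0, 1.0]
gripper_width: -0.3
grasp_force: 4.1
```

```bash
python3 - <<'E'
from look import *
rows((605,-180,21,-.03),(605,-190,110,-.03))
pipe("top")
E
```

```text
t 9.8 pos [ 606.2 -154.4   21. ] psi -0.029 F [ 0.9 -9.   1. ] w -0.3
[[0.002, -0.102, 0.0], [-0.0, 0.001, 0.0]]
[[-0.0, -0.143, -0.356], [-0.0, 0.001, 0.0]]
top 1186 ends [ 596.8 -137.1] [611.3  17.9] len 155.6 s [-15.   19.5] psi -0.093 ztop 45.5 V ends [-15.6 -87.6] [-5.7 67.7]
```

The pipe is home: the force rose to 9 N at the expected stop, and the far end reads V y≈68. Backing off, then measuring how close the forearm comes to the hose before the keeper move.

arm_command(
  rows=[
    [[0,-0.03,0],[0,0,0]],
    [[0,-0.1,0],[0,0,0]],
    [[0,-0.14,-0.12],[0,0,0]],
    [[0,-0.14,-0.26],[0,0,0]],
    [[0,-0.14,-0.36],[0,0,0]],
  ],
  grip=0.6,
)

```text
clock: 10.35
position: [605.0, -188.7, 112.3]
ee_rot: [0.015, 1.0, 0.0, 0.002]
contact_force: [0.7, -0.5, 0.2]
gripper_width: 51.4
grasp_force: 0.0
```

```bash
python3 - <<'E'
from look import *
rows()
print(np.round(arm.read_state()["joints"],3))
pipe("scene")
for n in("top","scene"):
    im,P=cloud(n); p=P.reshape(-1,3); p=p[np.isfinite(p[:,0])]
    print(n,(np.array(arm.camera_info(n)["extrinsics"])[:3,3]).round())
    for x in range(0,720,60):
        s=p[(abs(p[:,0]-x)<30)&(p[:,2]>180)&(p[:,1]>-300)&(p[:,1]<220)]
        H,_,_=np.histogram2d(s[:,1],s[:,2],[range(-300,221,40),[150,300,450,600,750,900,1100]])
        mx=[ (int(y), int(s[(s[:,1]>=y)&(s[:,1]<y+40)][:,2].min()), int(s[(s[:,1]>=y)&(s[:,1]<y+40)][:,2].max())) for y in range(-300,220,40) if ((s[:,1]>=y)&(s[:,1]<y+40)).sum()>5]
        print(x,mx)
cv2.imwrite("pics/t5.png",arm.get_image("top")[0])
E
```

```text
t 10.35 pos [ 605.  -188.7  112.3] psi -0.029 F [ 0.7 -0.5  0.2] w 51.4
[-4.800e-02  4.990e-01 -1.260e-01 -1.000e-03 -9.430e-01 -1.552e+00]
scene 1197 ends [ 598.7 -125.1] [603.6  19.7] len 144.9 s [-9.2 16.7] psi -0.034 ztop 45.1 V ends [-14.  -75.5] [-13.5  69.4]
top [ 393. -146.  899.]
0 []
60 []
120 []
180 []
240 []
300 [(-100, 597, 657), (-60, 593, 678), (-20, 666, 678)]
360 [(-100, 548, 626), (-60, 596, 671), (-20, 610, 672), (20, 601, 642)]
420 [(-100, 517, 599), (-60, 556, 629), (-20, 569, 629), (20, 578, 597)]
480 [(-100, 474, 556), (-60, 508, 584), (-20, 522, 583)]
540 [(-220, 248, 470), (-180, 250, 468), (-140, 401, 432), (-100, 392, 507), (-60, 408, 537), (-20, 468, 535)]
600 [(-260, 180, 471), (-220, 187, 478), (-180, 180, 478), (-140, 181, 456), (-100, 396, 467), (-60, 451, 490), (-20, 437, 488), (20, 424, 457), (60, 458, 591), (100, 192, 579)]
660 [(-220, 464, 473), (-180, 436, 472), (-140, 432, 447), (-100, 426, 453), (-60, 434, 452), (-20, 435, 453), (20, 437, 452), (60, 275, 583), (100, 194, 537), (140, 194, 342)]
scene [105. 223. 684.]
0 [(-100, 199, 213), (-60, 225, 228)]
60 [(-100, 180, 208), (-60, 180, 229), (-20, 217, 228), (60, 371, 390)]
120 [(60, 380, 508), (100, 402, 509), (140, 373, 465)]
180 [(60, 490, 627), (100, 446, 627), (140, 393, 564)]
240 [(60, 597, 629), (100, 506, 631), (140, 511, 633)]
300 [(140, 606, 622)]
360 []
420 []
480 [(-20, 443, 488)]
540 [(-60, 393, 419), (-20, 395, 485)]
600 [(-60, 376, 391), (-20, 377, 467), (20, 370, 455), (60, 180, 512), (100, 180, 516)]
660 [(20, 402, 450), (60, 182, 508), (100, 180, 516), (140, 180, 514)]
```

View pics/t5.png

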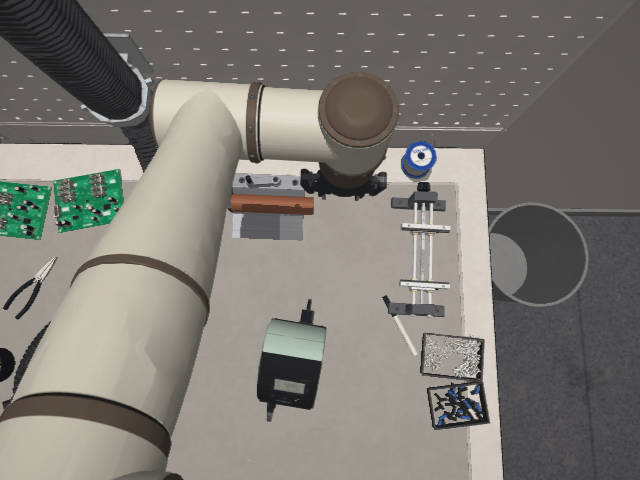

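The wrist joint's left cap is at about (155,110), right beside the hose clamp at (140,90), so a vertical tool at the pin would push the forearm into the hose. I'll tilt the tool with the tips towards +y and shut the fingers, which keeps the arm away from it.

```bash
cat >> h.py <<'E'
D=np.array([.2,.55,-.811]); D/=np.linalg.norm(D)
ax=np.cross([0,0,-1],D); MT=R.from_rotvec(ax/np.linalg.norm(ax)*np.arcsin(np.linalg.norm(ax))).as_matrix()@tm(-0.03)
def trows(*T,f=1.0):
    s=arm.read_state(); M=R.from_quat(s["ee_rot"]).as_matrix(); p=np.array(s["position"])
    print("t",round(s["clock"],2),"pos",p.round(1),"z",M[:,2].round(3),"y",M[:,1].round(3),"F",np.array(s["contact_force"]).round(1),"j",np.round(s["joints"],2))
    w=R.from_matrix(M.T@MT).as_rotvec()/np.pi
    for t in T: print([[*map(float,(M.T@(np.array(t)-p)/250).round(3))],[*map(float,w.round(3))]])
E
python3 - <<'E'
from h import *
trows((650,-100,150))
E
```

```text
t 10.55 pos [ 604.5 -188.   110.9] z [ 0.003  0.001 -1.   ] y [0.029 1.    0.001] F [-0.4 -0.4 -1.4] j [-0.05  0.5  -0.13 -0.   -0.94 -1.55]
[[-0.172, 0.357, -0.156], [-0.189, -0.062, 0.0]]
```

arm_command(
  rows=[
    [[-0.02,0,-0.08],[-0.037,-0.012,0]],
    [[-0.05,0.06,-0.15],[-0.075,-0.025,0]],
    [[-0.09,0.15,-0.156],[-0.113,-0.037,0]],
    [[-0.13,0.25,-0.156],[-0.15,-0.05,0]],
    [[-0.172,0.357,-0.156],[-0.189,-0.062,0]],
  ],
  grip=0,
)

```text
clock: 11.05
position: [650.4, -99.1, 149.4]
ee_rot: [0.014, 0.95, 0.293, 0.102]
contact_force: [0.2, -0.1, -0.6]
gripper_width: -0.1
grasp_force: 0.0
```

```bash
python3 - <<'E'
from look import *
trows((680,-7,130),(680,-7,62))
im,P=cloud("top");p=P.reshape(-1,3)
s=p[(p[:,2]>350)&(p[:,0]>450)&(p[:,1]<60)]; print("arm ymax", s[:,1].max(), [(z,s[abs(s[:,2]-z)<20][:,1].max().round()) for z in range(380,560,40)])
cv2.imwrite("pics/t6.png",im)
E
```

```text
t 11.05 pos [650.4 -99.1 149.4] z [ 0.201  0.555 -0.807] y [-0.034  0.827  0.561] F [ 0.2 -0.1 -0.6] j [-0.23  0.53  0.13 -0.69 -1.18 -1.1 ]
[[-0.07, 0.257, 0.291], [0.002, 0.001, 0.0]]
[[-0.019, 0.105, 0.51], [0.002, 0.001, 0.0]]
arm ymax 59.98783928669502 [(380, np.float64(60.0)), (420, np.float64(60.0)), (460, np.float64(6.0)), (500, np.float64(-84.0)), (540, np.float64(-88.0))]
```

View pics/t6.png

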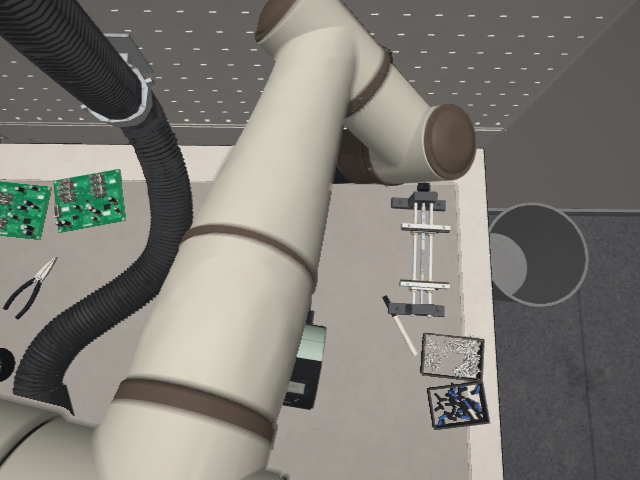

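The arm is now well clear of the hose. Its forearm end cap shows at (275,20), so I'm checking the gap to the wall.

```bash
python3 - <<'E'
from look import *
im,P=cloud("top")
for r,c in((5,262),(10,275),(5,300),(25,270),(5,335),(40,360),(60,385),(110,470),(140,440),(180,380),(8,250),(20,440)): print((r,c),P[r,c].round())
E
```

```text
(5, 262) [743. -82. 431.]
(10, 275) [ 663. -107.  531.]
(5, 300) [ 658. -130.  545.]
(25, 270) [ 653. -103.  524.]
(5, 335) [ 671. -161.  529.]
(40, 360) [ 651. -186.  507.]
(60, 385) [ 644. -213.  485.]
(110, 470) [ 743. -409.  170.]
(140, 440) [ 575. -275.  448.]
(180, 380) [ 560. -225.  355.]
(8, 250) [743. -68. 426.]
(20, 440) [ 742. -292.  410.]
```

With this tilt the forearm end would come too close to the back wall (x≈741) at the pin. I'll lean the tool further with the body towards the robot, d≈(.48,.52,-.71), which gives room from both the wall and the hose.

```bash
sed -i 's/^D=np.array.*/D=np.array([.48,.52,-.707]); D\/=np.linalg.norm(D)/' h.py
python3 - <<'E'
from h import *
print(MT.round(3))
trows((640,-60,150))
E
```

```text
[[-0.869 -0.12   0.48 ]
 [ 0.171  0.837  0.52 ]
 [-0.464  0.534 -0.707]]
t 11.15 pos [ 649.4 -100.2  146.5] z [ 0.197  0.553 -0.809] y [-0.028  0.828  0.559] F [-0.2 -0.5  0.3] j [-0.23  0.53  0.13 -0.68 -1.18 -1.1 ]
[[0.048, 0.142, 0.07], [-0.002, -0.097, -0.03]]
```

arm_command(
  rows=[
    [[0.02,0.03,0.01],[0,-0.03,-0.01]],
    [[0.03,0.07,0.03],[0,-0.06,-0.02]],
    [[0.048,0.11,0.05],[-0.001,-0.09,-0.028]],
    [[0.048,0.142,0.07],[-0.002,-0.097,-0.03]],
    [[0.048,0.142,0.07],[-0.002,-0.097,-0.03]],
  ],
)

```text
clock: 11.65
position: [639.8, -59.4, 152.8]
ee_rot: [0.012, 0.924, 0.283, 0.257]
contact_force: [0.2, 0.0, 0.3]
gripper_width: -0.1
grasp_force: 0.0
```

```bash
python3 - <<'E'
from look import *
trows((688,-2,110),(688,-2,64))
im,P=cloud("top"); p=P.reshape(-1,3); s=p[(p[:,2]>200)&(p[:,0]>400)&(p[:,0]<735)&(p[:,1]<60)&(p[:,1]>-350)]; print("arm x max",np.percentile(s[:,0],99.8).round(),"y max",np.percentile(s[:,1],99.8).round())
E
```

```text
t 11.65 pos [639.8 -59.4 152.8] z [ 0.481  0.517 -0.708] y [-0.124  0.84   0.529] F [0.2 0.  0.3] j [-0.23  0.41 -0.09 -0.94 -0.87 -0.81]
[[-0.049, 0.078, 0.333], [-0.001, 0.0, 0.002]]
[[0.037, -0.019, 0.463], [-0.001, 0.0, 0.002]]
arm x max 628.0 y max -57.0
```

```bash
python3 - <<'E'
from look import *
trows((686,-7,110),(686,-7,70))
E
```

```text
t 11.7 pos [640.8 -60.  153.2] z [ 0.482  0.516 -0.708] y [-0.124  0.84   0.528] F [-0.2 -0.4  0.4] j [-0.23  0.41 -0.09 -0.93 -0.87 -0.81]
[[-0.04, 0.064, 0.319], [-0.001, 0.001, 0.002]]
[[0.035, -0.02, 0.432], [-0.001, 0.001, 0.002]]
```

arm_command(
  rows=[
    [[-0.013,0.022,0.11],[0,0,0]],
    [[-0.027,0.043,0.22],[0,0,0]],
    [[-0.04,0.064,0.319],[0,0,0.002]],
    [[-0.003,0.022,0.375],[0,0,0.002]],
    [[0.035,-0.02,0.432],[0,0,0.002]],
  ],
)

```text
clock: 12.2
position: [687.7, -6.5, 69.6]
ee_rot: [0.013, 0.924, 0.284, 0.257]
contact_force: [0.4, -0.0, -0.6]
gripper_width: -0.1
grasp_force: 0.0
```

```bash
python3 - <<'E'
from look import *
trows((676,-7,70),(666,-7,70),(656,-8,70),(646,-11,70))
for n in ("top","scene"):
    im,P=cloud(n); p=P.reshape(-1,3)
    s=p[(p[:,2]>60)&(p[:,2]<85)&(p[:,0]>630)&(p[:,0]<720)&(p[:,1]>-60)&(p[:,1]<40)]; print(n,len(s),np.percentile(s,[2,50,98],axis=0).round() if len(s) else 0)
    cv2.imwrite(f"pics/{n}7.png",im)
E
```

```text
t 12.2 pos [687.7  -6.5  69.6] z [ 0.482  0.517 -0.707] y [-0.121  0.839  0.531] F [ 0.4 -0.  -0.6] j [-0.14  0.56 -0.06 -1.04 -0.74 -0.72]
[[0.039, 0.005, -0.025], [-0.001, 0.001, 0.001]]
[[0.074, 0.01, -0.044], [-0.001, 0.001, 0.001]]
[[0.108, 0.011, -0.066], [-0.001, 0.001, 0.001]]
[[0.141, 0.006, -0.091], [-0.001, 0.001, 0.001]]
top 0 0
scene 153 [[643. -55.  61.]
 [666. -12.  76.]
 [688.  -0.  85.]]
```

```bash
python3 -c "
import cv2,numpy as np
a=cv2.resize(cv2.imread('pics/top7.png')[140:260,200:340],(560,480)); b=cv2.imread('pics/scene7.png')[180:300,200:260]
cv2.imwrite('pics/c7.png',np.hstack([a,cv2.resize(b,(240,480))]))"
```

```text
(no output)
```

View pics/c7.png

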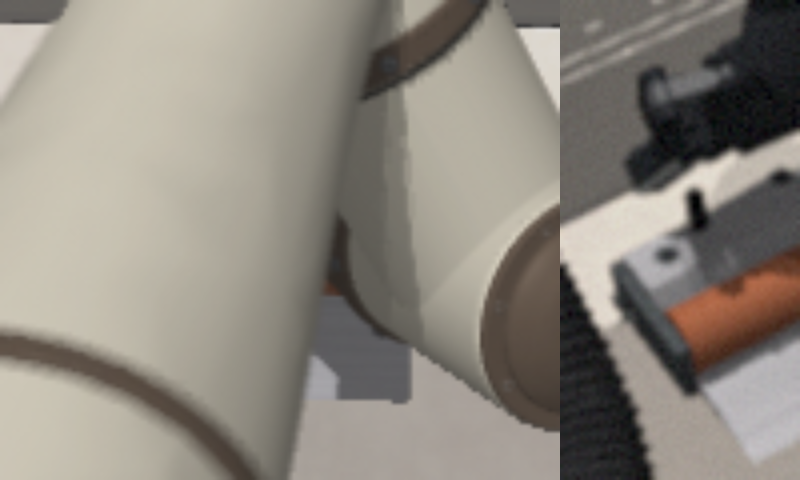

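In the scene crop (right half) the shut fingertip at (640,170) is behind the pin at (697,205), and the pipe sits against the end plate. Sweeping the pin.

```bash
python3 - <<'E'
from look import *
trows((677,-7,70),(669,-7,70),(662,-9,70),(655,-11,70),(649,-14,70))
E
```

```text
t 12.3 pos [685.4  -7.   66.5] z [ 0.479  0.517 -0.709] y [-0.116  0.838  0.533] F [-0.1  0.  -0.2] j [-0.15  0.56 -0.07 -1.04 -0.74 -0.72]
[[0.023, 0.011, -0.026], [-0.001, -0.001, -0.001]]
[[0.051, 0.015, -0.041], [-0.001, -0.001, -0.001]]
[[0.074, 0.011, -0.059], [-0.001, -0.001, -0.001]]
[[0.097, 0.008, -0.077], [-0.001, -0.001, -0.001]]
[[0.116, 0.001, -0.094], [-0.001, -0.001, -0.001]]
```

arm_command(
  rows=[
    [[0.023,0.011,-0.026],[0,0,0]],
    [[0.051,0.015,-0.041],[0,0,0]],
    [[0.074,0.011,-0.059],[0,0,0]],
    [[0.097,0.008,-0.077],[0,0,0]],
    [[0.116,0.001,-0.094],[0,0,0]],
  ],
)

```text
clock: 12.8
position: [649.7, -14.0, 75.1]
ee_rot: [0.015, 0.923, 0.284, 0.258]
contact_force: [1.5, 1.3, 1.6]
gripper_width: 0.0
grasp_force: 0.9
```

```bash
python3 - <<'E'
from look import *
trows((645,-17,70),(641,-20,70),(637,-23,70),(633,-27,70),(629,-31,70))
im,P=cloud("scene"); p=P.reshape(-1,3)
h=cv2.cvtColor(im,cv2.COLOR_BGR2HSV).reshape(-1,3)
for x in arm.spot_in("scene","keeper_pin")[:2]: c,w=map(int,x["position"]); print(x["score"],c,w,P[w,c].round())
E
```

```text
t 12.8 pos [649.7 -14.   75.1] z [ 0.485  0.517 -0.705] y [-0.12   0.838  0.532] F [1.5 1.3 1.6] j [-0.18  0.51 -0.14 -1.07 -0.74 -0.66]
[[0.024, -0.019, -0.001], [-0.001, 0.002, 0.0]]
[[0.036, -0.027, -0.015], [-0.001, 0.002, 0.0]]
[[0.047, -0.035, -0.029], [-0.001, 0.002, 0.0]]
[[0.058, -0.046, -0.045], [-0.001, 0.002, 0.0]]
[[0.07, -0.058, -0.061], [-0.001, 0.002, 0.0]]
0.46 244 237 [635. -31.  53.]
```

arm_command(
  rows=[
    [[0.03,-0.028,0.012],[0,0,0]],
    [[0.041,-0.036,-0.002],[0,0,0]],
    [[0.052,-0.044,-0.016],[0,0,0]],
    [[0.063,-0.055,-0.032],[0,0,0]],
    [[0.075,-0.067,-0.048],[0,0,0]],
  ],
)

```text
clock: 13.4
position: [632.5, -33.5, 65.5]
ee_rot: [0.016, 0.923, 0.281, 0.261]
contact_force: [11.1, -4.3, -0.9]
gripper_width: 0.2
grasp_force: 4.6
```

```bash
python3 - <<'E'
from look import *
trows((640,5,95))
for n in("scene","top"):
  im,P=cloud(n)
  cv2.imwrite(f"pics/{n}8.png",im)
  for x in arm.spot_in(n,"keeper_pin")[:2]: c,w=map(int,x["position"]); print(x["score"],c,w,P[w,c].round())
im=cv2.imread("pics/scene8.png");cv2.imwrite('pics/c8.png',cv2.resize(im[180:300,190:290],(500,600)))
E
```

```text
t 13.4 pos [632.5 -33.5  65.5] z [ 0.49   0.511 -0.706] y [-0.118  0.841  0.527] F [11.1 -4.3 -0.9] j [-0.22  0.52 -0.17 -1.09 -0.75 -0.6 ]
[[-0.055, 0.188, 0.01], [-0.003, 0.003, 0.001]]
0.67 254 241 [613. -41.  54.]
0.62 198 254 [510.  82.  18.]
```

View pics/c8.png

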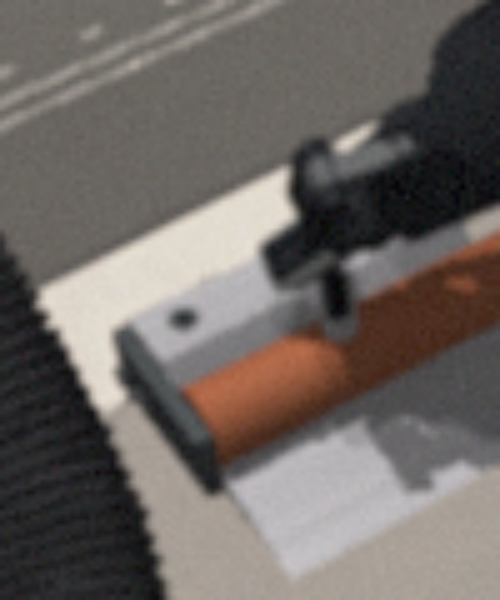

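The keeper now points diagonally, with its tip at (335,310) over the pipe. Next I'll lift, go round to the pin's +y side, and push towards -y.

```bash
python3 - <<'E'
from look import *
trows((645,-20,95),(640,8,95),(622,10,95),(621,10,73))
E
```

```text
t 13.6 pos [632.5 -34.   65.4] z [ 0.49   0.511 -0.707] y [-0.117  0.842  0.527] F [ 6.9 -5.6  1. ] j [-0.22  0.52 -0.17 -1.09 -0.75 -0.6 ]
[[-0.089, 0.104, -0.03], [-0.003, 0.003, 0.001]]
[[-0.052, 0.2, 0.017], [-0.003, 0.003, 0.001]]
[[0.011, 0.215, -0.014], [-0.003, 0.003, 0.001]]
[[0.056, 0.169, 0.046], [-0.003, 0.003, 0.001]]
```

arm_command(
  rows=[
    [[-0.089,0.104,-0.03],[0,0,0]],
    [[-0.052,0.2,0.017],[-0.003,0.003,0]],
    [[0.011,0.215,-0.014],[-0.003,0.003,0]],
    [[0.056,0.169,0.046],[-0.003,0.003,0]],
    [[0.056,0.169,0.046],[-0.003,0.003,0]],
  ],
)

```text
clock: 14.1
position: [614.7, 13.6, 69.2]
ee_rot: [0.013, 0.924, 0.289, 0.249]
contact_force: [-0.4, -0.5, -0.6]
gripper_width: 0.2
grasp_force: 0.0
```

```bash
python3 - <<'E'
from look import *
trows((620,-2,71),(618,-10,71),(615,-18,71),(612,-26,71),(610,-34,71))
im,P=cloud("scene")
for x in arm.spot_in("scene","keeper_pin")[:2]: c,w=map(int,x["position"]); print(x["score"],c,w,P[w,c].round())
p=P.reshape(-1,3);v=cv2.cvtColor(im,cv2.COLOR_BGR2GRAY).reshape(-1)
s=p[(p[:,2]>62)&(p[:,2]<80)&(p[:,0]>590)&(p[:,0]<640)&(p[:,1]>-80)&(p[:,1]<-25)&(v<70)]; print(len(s),np.percentile(s,[5,50,95],axis=0).round() if len(s) else 0)
pipe("scene")
E
```

```text
t 14.1 pos [614.7  13.6  69.2] z [ 0.469  0.528 -0.708] y [-0.119  0.832  0.541] F [-0.4 -0.5 -0.6] j [-0.15  0.48 -0.22 -1.11 -0.72 -0.63]
[[-0.032, -0.05, -0.028], [0.002, -0.004, -0.002]]
[[-0.031, -0.076, -0.049], [0.002, -0.004, -0.002]]
[[-0.026, -0.101, -0.071], [0.002, -0.004, -0.002]]
[[-0.021, -0.127, -0.094], [0.002, -0.004, -0.002]]
[[-0.019, -0.152, -0.114], [0.002, -0.004, -0.002]]
0 0
scene 1155 ends [ 595.2 -137.3] [604.2  19.6] len 157.2 s [-9.1 17.8] psi -0.057 ztop 44.6 V ends [-17.1 -87.8] [-12.9  69.3]
```

arm_command(
  rows=[
    [[-0.025,-0.04,-0.02],[0,0,0]],
    [[-0.031,-0.076,-0.045],[0.002,-0.004,-0.002]],
    [[-0.026,-0.101,-0.067],[0.002,-0.004,-0.002]],
    [[-0.021,-0.127,-0.09],[0.002,-0.004,-0.002]],
    [[-0.019,-0.152,-0.11],[0.002,-0.004,-0.002]],
  ],
)

```text
clock: 14.75
position: [613.1, -34.3, 73.6]
ee_rot: [0.012, 0.923, 0.285, 0.259]
contact_force: [-0.7, 2.4, 0.9]
gripper_width: -0.2
grasp_force: 1.2
```

```bash
python3 - <<'E'
from look import *
trows((609,-37,70),(609,-41,70),(609,-45,70))
im,P=cloud("scene")
for x in arm.spot_in("scene","keeper_pin")[:2]: c,w=map(int,x["position"]); print(x["score"],c,w,P[w,c].round())
E
```

```text
t 14.75 pos [613.1 -34.3  73.6] z [ 0.486  0.52  -0.703] y [-0.125  0.837  0.533] F [-0.7  2.4  0.9] j [-0.24  0.49 -0.2  -1.09 -0.77 -0.58]
[[0.019, -0.014, -0.003], [0.001, 0.002, 0.002]]
[[0.017, -0.028, -0.012], [0.001, 0.002, 0.002]]
[[0.014, -0.041, -0.02], [0.001, 0.002, 0.002]]
0.41 264 241 [601. -55.  55.]
```

arm_command(
  rows=[
    [[0.008,-0.008,0],[0,0,0]],
    [[0.013,-0.016,-0.005],[0,0,0]],
    [[0.014,-0.024,-0.01],[0,0,0]],
  ],
)

```text
clock: 15.15
position: [610.7, -39.7, 70.6]
ee_rot: [0.012, 0.923, 0.285, 0.26]
contact_force: [1.0, 0.1, 1.9]
gripper_width: -0.2
grasp_force: 1.0
```

```bash
python3 - <<'E'
from look import *
trows((609,-45,70),(612,-15,75),(620,-10,130))
im,P=cloud("scene")
for x in arm.spot_in("scene","keeper_pin")[:2]: c,w=map(int,x["position"]); print(x["score"],c,w,P[w,c].round())
cv2.imwrite('pics/c9.png',cv2.resize(im[180:300,190:290],(500,600)))
E
```

```text
t 15.15 pos [610.7 -39.7  70.6] z [ 0.487  0.519 -0.703] y [-0.126  0.838  0.531] F [1.  0.1 1.9] j [-0.25  0.49 -0.2  -1.1  -0.78 -0.56]
[[0.003, -0.018, -0.013], [0.0, 0.003, 0.002]]
[[0.004, 0.092, 0.041], [0.0, 0.003, 0.002]]
[[-0.124, 0.221, -0.087], [0.0, 0.003, 0.002]]
```

View pics/c9.png

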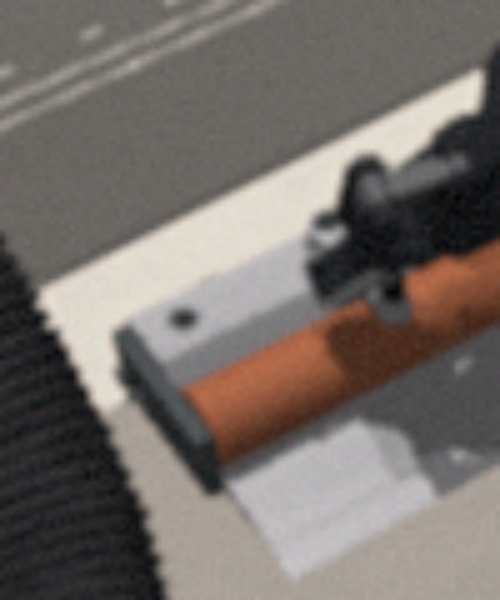

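The keeper tip is now at (390,305), nearly square across. Pushing a little further to feel the stop.

arm_command(
  rows=[
    [[0.002,-0.01,-0.004],[0,0,0]],
    [[0.003,-0.018,-0.01],[0,0,0]],
  ],
)

```text
clock: 15.45
position: [609.7, -41.9, 70.4]
ee_rot: [0.012, 0.922, 0.287, 0.26]
contact_force: [5.3, 11.5, 1.8]
gripper_width: -0.2
grasp_force: 4.8
```

arm_command(
  rows=[
    [[0,-0.006,-0.004],[0,0,0]],
    [[0,-0.012,-0.008],[0,0,0]],
  ],
)

```text
clock: 15.65
position: [609.1, -42.7, 70.8]
ee_rot: [0.011, 0.921, 0.29, 0.259]
contact_force: [6.7, 16.9, 1.1]
gripper_width: -0.1
grasp_force: 6.8
```

Stop reached: 17 N with no further motion. Backing off and clearing the view.

arm_command(
  rows=[
    [[0.0,0.05,0.03],[0,0,0]],
    [[0.0,0.11,0.05],[0,0,0]],
    [[-0.06,0.16,-0.02],[0,0,0]],
    [[-0.13,0.22,-0.1],[0,0,0]],
    [[-0.2,0.28,-0.25],[0,0,0]],
  ],
)

```text
clock: 16.15
position: [611.5, -29.4, 172.6]
ee_rot: [0.013, 0.923, 0.285, 0.257]
contact_force: [1.2, -0.3, 0.6]
gripper_width: 0.0
grasp_force: 0.0
```

```bash
python3 - <<'E'
from h import *
trows((560,-330,280))
E
```

```text
t 16.15 pos [611.5 -29.4 172.6] z [ 0.482  0.52  -0.705] y [-0.123  0.837  0.533] F [ 1.2 -0.3  0.6] j [-0.18  0.33 -0.16 -0.93 -0.84 -0.85]
[[-0.226, -0.753, -1.027], [0.0, 0.001, 0.001]]
```

arm_command(
  rows=[
    [[-0.04,-0.05,-0.14],[0,0,0]],
    [[-0.08,-0.16,-0.28],[0,0,0]],
    [[-0.11,-0.28,-0.42],[0,0,0]],
    [[-0.14,-0.4,-0.56],[0,0,0]],
    [[-0.16,-0.52,-0.7],[0,0,0]],
  ],
)

```text
clock: 16.65
position: [577.7, -238.3, 247.2]
ee_rot: [0.012, 0.923, 0.284, 0.26]
contact_force: [1.2, 0.1, 0.2]
gripper_width: 0.1
grasp_force: 0.0
```

```bash
python3 - <<'E'
from look import *
trows()
a=pipe("top");b=pipe("scene")
for n in("top","scene"):
    im,P=cloud(n); p=P.reshape(-1,3)
    s=p[(p[:,2]>49)&(p[:,2]<57)&(p[:,0]>590)&(p[:,0]<665)&(p[:,1]>-110)&(p[:,1]<10)]
    if len(s)>9: l=cv2.fitLine(s[:,:2].astype(np.float32),cv2.DIST_HUBER,0,.01,.01).ravel(); print(n,"keeper",len(s),l.round(2),s.min(0).round(),s.max(0).round())
cv2.imwrite('pics/f.png',np.hstack([cv2.resize(a[150:270,200:330],(400,400)),cv2.resize(b[190:310,200:320],(400,400))]))
E
```

```text
t 16.65 pos [ 577.7 -238.3  247.2] z [ 0.486  0.518 -0.704] y [-0.125  0.838  0.531] F [1.2 0.1 0.2] j [-0.55  0.37  0.08 -0.83 -1.23 -0.78]
top 1320 ends [ 603.3 -139.6] [608.5  18.4] len 158.1 s [-13.9  18.7] psi -0.033 ztop 45.4 V ends [ -9.  -89.9] [-8.6 68.2]
scene 1231 ends [ 597.7 -138.2] [603.4  19.7] len 158.0 s [-9.  17.4] psi -0.036 ztop 44.9 V ends [-14.7 -88.6] [-13.7  69.3]
top keeper 188 [ 1.0000e+00  5.0000e-02  6.2978e+02 -6.7730e+01] [595. -74.  49.] [659. -59.  57.]
scene keeper 153 [ 1.0000e+00 -2.0000e-02  6.2586e+02 -6.4150e+01] [595. -75.  49.] [660. -58.  57.]
```

View pics/f.png

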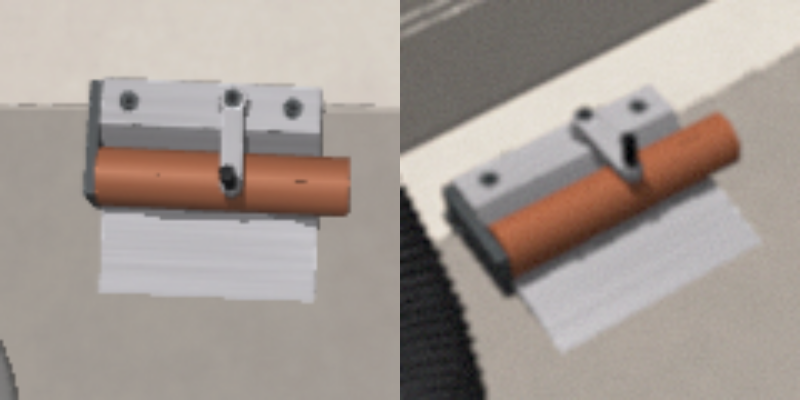

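The pipe is home against the plate at (95,180), and the keeper lies square across it with its pin at (228,178). The robot is clear of everything, so I'm handing in.

```bash
python3 -c "
from bench import arm
print(arm.job_done())"
```

```text
the job is handed in; nothing more can be done
None
```

The job is handed in after about 17 s: the pipe rolled into the V, lies against the end plate, and the keeper is square across it with the robot clear; the judge's verdict was not returned.

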